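Hang a parts carrier on the notched bar and slide it home

TASK

Pick up the parts carrier by its black grip, hook it over the plain middle of the notched bar and let go so that it hangs there by itself. Then slide it along the bar, without lifting it off again and without forcing it, until it drops into the notch beside the arrow-headed post, and leave it hanging there by itself. Leave the other things on the bench where they are.

Things in the scene. Friction and masses are not known exactly. Their poses are not given: they have to be found in the camera images.
- carrier: Loose upright aluminium parts carrier, 0.3 kg. Origin on the underside. Open tray 50 (x, from -20.5 to 29.5 mm) by 90 (y) by 18 mm, low pins inside up to 21 mm. A stem 5 mm thick, 36 mm wide rises at x -12.5 to -7.5 mm (the robot's side at yaw 0) and bends over at the top into a square hook open downward, whose short back leg at x 7.5 to 12.5 mm ends at z = 95 mm. z is up.
- saddle (a point): Middle of the face in the hook that rests on the bar, the underside of its 4 mm thick bridge, 115 mm above the carrier's origin. The slot below it is 15 mm wide in x and open along y; the bridge is 36 mm long in y. Axes as the carrier.
- grip (a point): Middle of the carrier's black grip block, which stands on the bridge: 16 mm (x) by 36 mm (y) by 38 mm high, from 119 to 157 mm above the carrier's origin; this point is 138 mm above it.
- stand: Fixed stand for the notched bar; may be turned. Origin at bench level under the bar's middle; y runs along the bar, x to the far side, z up. Base plate 10 mm thick, x -30 to 100 mm, y -245 to 245 mm. End posts at y = -215 and 215 mm with black clamps 36 by 26 mm, top at z = 167 mm.
- bar_middle (a point): Top edge of the steel bar (z = 170 mm), midway between the end posts; axes as the stand. The bar is 10 mm thick (x) and 25 mm high. Its top edge has two notches 42 mm long (y) and 7 mm deep, 220 mm apart, plain between. The bar was clamped by eye: each notch lies up to 25 mm to either side (y) of the post behind it.
- arrow_post: Fixed thin steel post on the stand's base, 75 mm behind (+x of) the bar, with a flat arrow head (triangle 48 mm wide) pointing at the bar, top 179 mm above the post's foot. It marks the wanted notch. Origin at its foot on the base plate (10 mm above the bench), axes as the stand. It stands at y = +110 or -110 mm of the stand.
- ball_post: Fixed post like the other but with a round ball head 26 mm across; marks the notch that is not wanted. Origin at its foot.
- bottle: Bystander: upright round bottle, 48 mm across, 120 mm tall. Origin under its middle.
- dish: Bystander: low black round dish, 70 mm across, 22 mm tall. Origin under its middle.
- bin: Bystander: black open bin 110 by 80 by 55 mm. Origin under its middle.
- driver: Bystander: screwdriver lying flat, 150 mm long along its x axis, up to about 30 mm thick. Origin on its underside.
- jar: Bystander: white jar 56 mm across, 50 mm tall. Origin under its middle.
Things that resemble listed ones, but are neither listed nor needed, are in the scene too. What is shaped like the carrier but orange is not meant.

How it is judged:
By the outcome, as a careful person would: the job done as asked, in the order asked, and still so for the second after the job is handed in, with the robot touching nothing.
It also fails if it takes over 42 s, if anything falls off the work surface, if the arm or the gripper's body presses on something with over 40 N, if the wrist force passes 120 N, or if a joint passes its speed limit or range.

ROBOT

A 6-joint arm with a two-finger parallel gripper is mounted at the origin on the work surface. World frame = base frame: x ahead of the robot, y to its left, z up, the work surface at z = 0. Lengths are in m, angles in rad, forces in N, time in s.
With the tool pointing down it reaches from about 0.2 to 0.875 m from the base axis. Payload 3.4 kg.
Tool frame: the origin (TCP) lies between the finger pads; the fingertips stand 25 mm ahead of it and the grasp point (between the pads) lies 6 mm ahead of it (r.nose_length is the z of the fingertips in the tool frame, in m); z points along the fingers, y is the line along which they close (so a half turn about z gives the same grasp; the last joint's range is limited). The gripper opens to 94 mm and grips with 3 to 60 N. Pads are 16 mm wide; open, the fingers measure 119 mm over their backs; the gripper's body (75 mm by 177 mm) begins 78 mm behind the grasp point.
Start: joints at [1.082, 0.276, 1.505, -0, 1.361, -0.121], TCP at [0.207, 0.537, 0.194] pointing down, gripper open.
Joint ranges: [-2.89, 2.89], [-0.75, 2.08], [0.22, 2.7], [-1.18, 4.32], [0.11, 2.71], [-2.7, 2.7]. Speed limits (rad/s): [2.57, 2.57, 3.14, 3.14, 3.14, 3.14].

INTERFACE

Orientations are given as a unit quaternion [w, x, y, z].
In Python, from plant import r, gripper_to, inverse_kinematics, vision, models, telemetry gives the robot as it stands. Calls block until the motion is done:
- r.move_to(position, orientation): joint-space move of the TCP to a pose.
- r.move_l(position, rot=None, vel=0.15, guard=None): straight line of the TCP; rot=None keeps the orientation; vel is the mean speed in m/s. With guard (N) it stops when the force on the tool has changed by that much, and returns True; else False.
- r.movej(angles): joint-space move.
- gripper_to(opening, f_grip=None): finger opening in m; f_grip is the grip in N (None keeps the last); returns when the fingers have stopped.
- r.hold(seconds).
- inverse_kinematics(position, orientation): joint angles nearest the present ones, or None.
- vision.snapshot(name): name is "side" or "top" or "wrist"; returns the picture (400x640x3 uint8, red, green, blue); there is no depth.
- vision.get_calibration(name): a dict with "fx", "fy", "cx", "cy" (pixels), "position" and "orientation" of the camera in the world. Camera axes: x right, y down, z forward; pixel columns grow to the right and rows downward; lengths in m; the calibration is good to about 2 mm. A picture is of the moment at which its call begins: read the wrist's pose just before it. get_calibration takes no time and is no camera call; for the wrist camera it gives the pose at the moment of the call.
A pose or a line that the arm cannot do raises r.PlanningError and nothing moves.
- r.sign_off(): hands the job in; it is judged then, once.
Trained networks look in the newest picture that a camera, given by its name, has taken for a name from the list of things; names that differ only in an ending like _2 or _b are one class to them, and where a whole thing is asked for, a point or a joint stands for the part that bears it (a point fixed in the world has none). Each returns a list of dicts, best first, with "score" (0 to 1); they miss things now and then, are a little off and sometimes report something else, mostly with a low value. They report only what shows in the picture. A call takes as long as a camera call. They do not tell look-alikes from the thing itself.
- models.boxes_of(thing, camera): "at" ([x, y, z] in m, in world coordinates, good to about 4 mm: the middle of the surface that is visible of it).
- models.regions_of(thing, camera): "pixels" (400x640 bool, what is visible of it).
- models.mark_of(thing, camera): "at" ([x, y, z] in m, in world coordinates, good to about 4 mm: a listed point, or the origin of a listed thing).
Readings, each from a call of its own:
- telemetry.current_t(): time.
- telemetry.current_joints(): joint angles.
- telemetry.current_dq(): joint speeds.
- telemetry.current_joint_efforts(): joint torques, N m.
- telemetry.current_ee_pos(): TCP position.
- telemetry.current_tool_rot(): TCP orientation.
- telemetry.current_wrist_force(): force on the tool from outside, world axes, zero at the start.
- telemetry.current_torque(): the same for the moment, N m.
- telemetry.current_opening(): finger opening in m.
- telemetry.current_finger_force(): force on a finger pad.
Only numpy, scipy, OpenCV 4.12 (cv2) and the standard library are available. Lean on these libraries where they do the work, as an engineer would, in place of code of your own. Each camera call takes 0.05 s, during which the arm holds its last target. There are 200 camera calls.

## Working session

There is one attempt and no reset: what is moved stays moved. The work goes in short steps, each a Python script; the robot and the scene stay as the last script left them, time stands still between calls to the robot, and variables do not carry over. Pictures are saved under pics/ and viewed, at most 10 in all, crops included, and the job is handed in when it is done.

```bash
mkdir -p pics; ls; python3 - <<'E'
from plant import r, vision, models, telemetry
import cv2,numpy as np
for n in ("side","top"):
    im=vision.snapshot(n); cv2.imwrite(f"pics/{n}0.png",im[:,:,::-1])
    c=vision.get_calibration(n); print(n,{k:np.round(v,3).tolist() for k,v in c.items()})
    for t in ("carrier","grip","saddle","stand","bar_middle","arrow_post","ball_post"):
        print(n,t,[(round(d["score"],2),np.round(d["at"],3).tolist()) for d in models.mark_of(t,n)[:4]])
print(telemetry.current_t())
E
```

```text
pics
side {'fx': 425.974, 'fy': 425.974, 'cx': 317.748, 'cy': 204.924, 'position': [0.905, -0.74, 0.814], 'orientation': [-0.435, 0.874, 0.194, -0.1]}
side carrier [(0.84, [0.396, 0.294, -0.002]), (0.56, [0.3, 0.191, 0.006])]
side grip [(0.88, [0.299, 0.189, 0.142]), (0.72, [0.397, 0.292, 0.135])]
side saddle [(0.78, [0.397, 0.285, 0.109]), (0.68, [0.298, 0.187, 0.118])]
side stand [(0.81, [0.566, -0.044, -0.001])]
side bar_middle [(0.61, [0.567, -0.043, 0.168])]
side arrow_post [(0.76, [0.65, -0.14, 0.01])]
side ball_post [(0.87, [0.631, 0.078, 0.01]), (0.51, [0.568, -0.046, 0.169])]
top {'fx': 384.052, 'fy': 384.052, 'cx': 311.297, 'cy': 200.012, 'position': [0.284, 0.06, 1.105], 'orientation': [0.081, -0.7, 0.705, -0.08]}
top carrier [(0.62, [0.3, 0.191, -0.001]), (0.61, [0.395, 0.29, 0.002]), (0.59, [0.629, 0.075, 0.008])]
top grip [(0.81, [0.296, 0.187, 0.137]), (0.76, [0.397, 0.295, 0.137]), (0.42, [0.53, 0.448, -0.001])]
top saddle [(0.75, [0.392, 0.292, 0.111]), (0.68, [0.296, 0.19, 0.116]), (0.29, [0.533, 0.446, 0.0])]
top stand [(0.59, [0.571, -0.042, -0.003])]
top bar_middle [(0.69, [0.573, -0.043, 0.17]), (0.3, [0.53, 0.442, -0.001])]
top arrow_post [(0.7, [0.394, 0.294, 0.138]), (0.67, [0.656, -0.142, 0.013])]
top ball_post [(0.68, [0.628, 0.076, 0.008])]
0.8
```

View pics/side0.png

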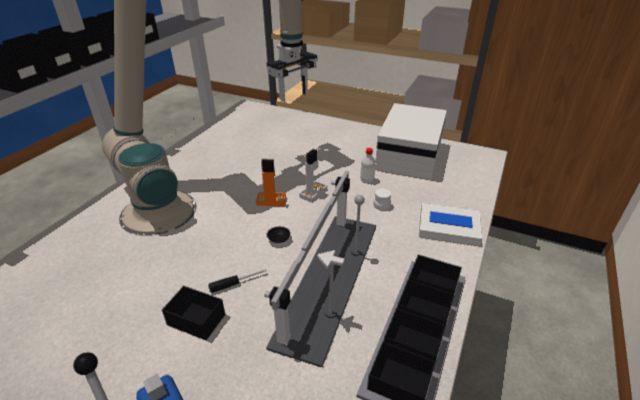

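View pics/top0.png

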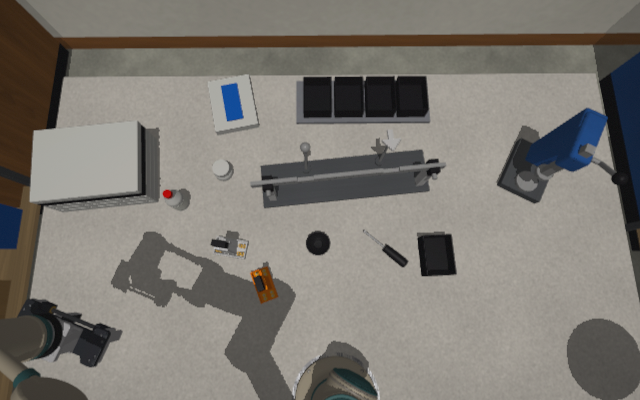

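Candidates: the silver carrier at side (311,160) / top (222,243), and the orange look-alike at side (270,185) / top (262,283). I choose the silver one, near (0.396, 0.292). Next I take a close wrist view and an enlarged view of the bar.

```bash
cat > h.py <<'E'
from plant import r, gripper_to, inverse_kinematics, vision, models, telemetry
import cv2,numpy as np
from scipy.spatial.transform import Rotation as R
def rm(q): return R.from_quat(np.roll(q,-1)).as_matrix()
def proj(c,P):
    p=(np.atleast_2d(P)-c["position"])@rm(c["orientation"])
    return np.c_[c["fx"]*p[:,0]/p[:,2]+c["cx"],c["fy"]*p[:,1]/p[:,2]+c["cy"]]
def at_z(c,uv,z):
    uv=np.atleast_2d(uv); d=np.c_[(uv[:,0]-c["cx"])/c["fx"],(uv[:,1]-c["cy"])/c["fy"],np.ones(len(uv))]@rm(c["orientation"]).T
    o=np.array(c["position"]); return o+d*((z-o[2])/d[:,2])[:,None]
def down(yaw):  # tool z down, tool y along the world direction at angle yaw+90deg (mod pi)
    q=(R.from_euler('z',yaw)*R.from_euler('x',np.pi)).as_quat(); return np.roll(q,1)
E
python3 - <<'E'
from h import *
im=cv2.imread("pics/side0.png")[160:300,255:365]
cv2.imwrite("pics/bar.png",cv2.resize(im,None,fx=4.2,fy=4.2,interpolation=cv2.INTER_CUBIC))
c=vision.get_calibration("wrist"); p=telemetry.current_ee_pos(); q=telemetry.current_tool_rot()
print(rm(q).round(2).tolist(), (rm(q).T@(np.array(c["position"])-p)).round(3), (rm(q).T@rm(c["orientation"])).round(2).tolist(), c["fx"])
for yaw in (0.1,0.1+np.pi):
    for P in ([.33,.30,.33],[.396,.292,.142],[.5,-.05,.25],[.57,-.04,.19]):
        j=inverse_kinematics(P,down(yaw)); print(yaw,P,None if j is None else np.round(j,2))
E
```

```text
[[-0.93, 0.36, 0.0], [0.36, 0.93, 0.0], [-0.0, 0.0, -1.0]] [ 0.082 -0.001 -0.191] [[-0.0, -0.96, -0.28], [1.0, -0.0, -0.0], [0.0, -0.28, 0.96]] 314.16627777912225
0.1 [0.33, 0.3, 0.33] [ 0.58  0.03  1.48 -0.    1.63  2.05]
0.1 [0.396, 0.292, 0.142] [ 0.49  0.19  1.76 -0.    1.19  1.96]
0.1 [0.5, -0.05, 0.25] [-0.24  0.14  1.55 -0.    1.45  1.23]
0.1 [0.57, -0.04, 0.19] [-0.19  0.27  1.52 -0.    1.35  1.28]
3.241592653589793 [0.33, 0.3, 0.33] [ 0.58  0.03  1.48  0.    1.63 -1.09]
3.241592653589793 [0.396, 0.292, 0.142] [ 0.49  0.19  1.76  0.    1.19 -1.18]
3.241592653589793 [0.5, -0.05, 0.25] [-0.24  0.14  1.55  0.    1.45 -1.91]
3.241592653589793 [0.57, -0.04, 0.19] [-0.19  0.27  1.52  0.    1.35 -1.86]
```

View pics/bar.png

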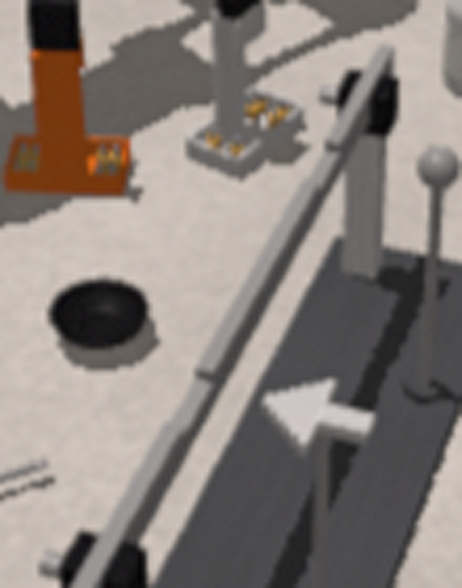

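The wanted notch shows at about side px (304,249) down to (299,258), beside the arrow. Now the wrist view over the silver carrier.

```bash
python3 - <<'E'
from h import *
r.move_to([.396,.292,.33],down(3.1416))
c=vision.get_calibration("wrist"); im=vision.snapshot("wrist")
cv2.imwrite("pics/w1.png",im[:,:,::-1]); np.save("w1.npy",np.array([c],object),allow_pickle=True)
for t in ("grip","carrier","saddle"):
    print(t,[(round(d["score"],2),np.round(d["at"],3).tolist()) for d in models.mark_of(t,"wrist")[:3]])
print(telemetry.current_t())
E
```

```text
grip [(0.95, [0.394, 0.295, 0.14]), (0.92, [0.296, 0.188, 0.139]), (0.27, [0.399, 0.293, 0.115])]
carrier [(0.79, [0.3, 0.189, -0.003]), (0.58, [0.395, 0.292, 0.001]), (0.23, [0.392, -0.151, -0.003])]
saddle [(0.72, [0.4, 0.292, 0.115]), (0.62, [0.298, 0.189, 0.117])]
2.275
```

View pics/w1.png

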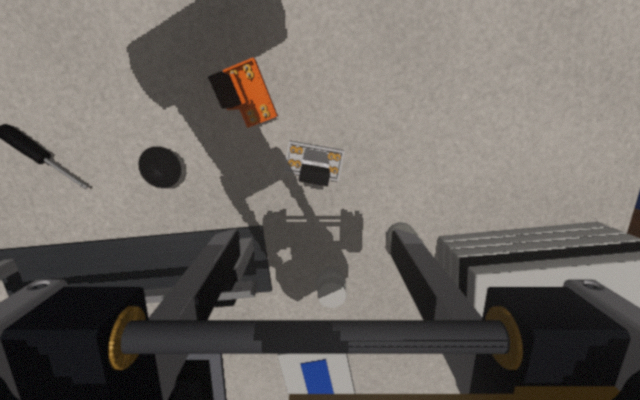

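```bash
python3 - <<'E'
from h import *
c=np.load("w1.npy",allow_pickle=True)[0]; im=cv2.imread("pics/w1.png")
S=7; u0,v0=280,130
out=[]
hsv=None
crop0=cv2.resize(im[v0:v0+70,u0:u0+75],None,fx=S/1.4,fy=S/1.4,interpolation=cv2.INTER_CUBIC); k=S/1.4
for yaw in (-0.14,-0.14+np.pi):
    crop=crop0.copy()
    M=R.from_euler('z',yaw).as_matrix(); o=np.array([.396,.292,0])
    def poly(P,col):
        uv=(proj(c,np.array(P)@M.T+o)-[u0,v0]+.5)*k; cv2.polylines(crop,[uv.round().astype(int)],True,col,1)
    def rect(x0,x1,y0,y1,z): return [(x0,y0,z),(x1,y0,z),(x1,y1,z),(x0,y1,z)]
    poly(rect(-.0205,.0295,-.045,.045,.018),(0,0,255))
    poly(rect(-.008,.008,-.018,.018,.157),(0,255,0))
    poly([(-.0125,-.018,.018),(-.0125,.018,.018),(-.0125,.018,.119),(-.0125,-.018,.119)],(255,0,0))
    out.append(crop)
cv2.imwrite("pics/c1.png",np.hstack(out))
E
```

```text
(no output)
```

View pics/c1.png

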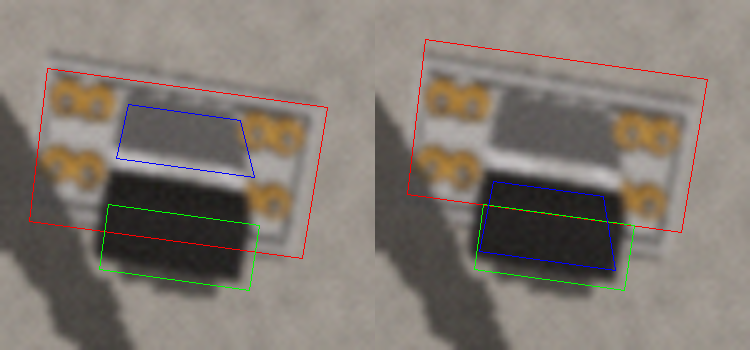

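The crop shows the stem on the robot's side, so carrier yaw is about -0.14. The overlay puts the origin near (0.392, 0.290), and the tray and pins are silver and brass, so it is the right one. Next: grasp, lift, and compute the bar line.

```bash
python3 - <<'E'
from h import *
# bar geometry from stored pictures
ct,cs=vision.get_calibration("top"),vision.get_calibration("side")
a=at_z(ct,[[255,184],[440,166]],.17); print("top bar line",a.round(3).tolist(), "yaw",-np.arctan2(*(a[0]-a[1])[:2]))
b=at_z(cs,np.array([[395,50],[205,372]])/4.2+[255,160],.17); print("side bar line",b.round(3).tolist(),"yaw",-np.arctan2(*(b[0]-b[1])[:2]))
n=at_z(cs,np.array([[205,372],[180,425],[330,148],[312,185]])/4.2+[255,160],.17); print("notch edges",n.round(3).tolist())
yaw=np.pi-.14; q=down(yaw)
r.move_l([.392,.290,.20],q,vel=.3); r.move_l([.392,.290,.148],vel=.12)
gripper_to(0.030,30)
print("open",telemetry.current_opening(),telemetry.current_finger_force(),telemetry.current_t())
r.move_l([.392,.290,.27],vel=.2)
print(telemetry.current_opening(),np.round(telemetry.current_wrist_force(),2),telemetry.current_t())
E
```

```text
top bar line [[0.543, 0.202, 0.17], [0.587, -0.268, 0.17]] yaw 0.09366888495578866
side bar line [[0.552, 0.207, 0.17], [0.578, -0.126, 0.17]] yaw 0.07771472750884231
notch edges [[0.578, -0.126, 0.17], [0.584, -0.167, 0.17], [0.557, 0.087, 0.17], [0.563, 0.047, 0.17]]
open 0.030355132865695026 0.0 4.5167
0.02997179455854378 [-1.01 -0.34 -0.18] 5.275
```

```bash
python3 - <<'E'
from h import *
im=vision.snapshot("side"); w=vision.snapshot("wrist")
print(np.round(telemetry.current_ee_pos(),3),[(round(d["score"],2),np.round(d["at"],3).tolist()) for d in models.mark_of("grip","wrist")+models.mark_of("carrier","side")])
cr=cv2.resize(im[90:220,240:400],(520,422),interpolation=cv2.INTER_CUBIC)
w=cv2.resize(w[100:330,200:440],(280,268)); p=np.zeros((422,280,3),np.uint8); p[:268]=w
cv2.imwrite("pics/g1.png",np.hstack([cr,p])[:,:,::-1])
E
```

```text
[0.391 0.29  0.268] [(0.89, [0.398, 0.295, 0.14]), (0.72, [0.293, 0.191, 0.14]), (0.83, [0.3, 0.191, 0.001])]
```

View pics/g1.png

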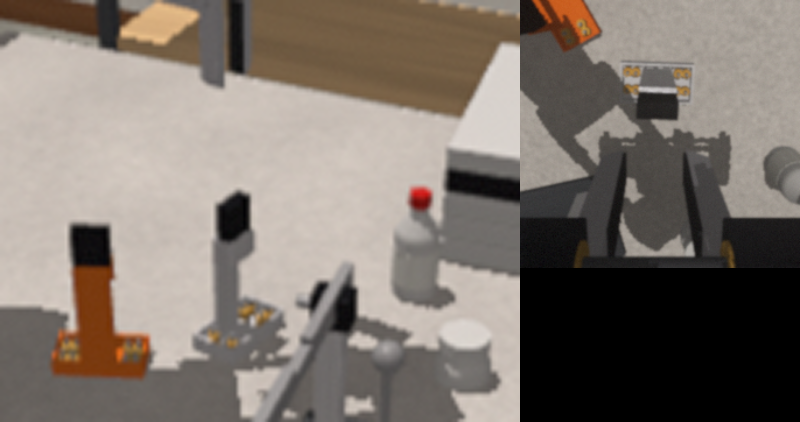

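```bash
python3 - <<'E'
from h import *
c=vision.get_calibration("wrist")
print("far top edge",at_z(c,[317.4,201],.157).round(4),"near low edge",at_z(c,[317.4,181.5],.119).round(4))
c1=np.load("w1.npy",allow_pickle=True)[0]
print("w1 far top",at_z(c1,[280+172/5,130+272/5],.157).round(4),"near low",at_z(c1,[280+185/5,130+178/5],.119).round(4))
cs=vision.get_calibration("side")
# side crop: grip black block top corners (217,213),(238,193),(250,198) bottom (217,232)
S=520/160
print("side near-left top corner & right",at_z(cs,np.array([[217,208],[236,193],[250,199],[230,213]])/S+[240,90],.157).round(3).tolist())
P=telemetry.current_ee_pos(); M=rm(telemetry.current_tool_rot()); print(P, M.round(3).tolist())
print("proj of fingertip pts:",proj(c,np.array([P+M@[0,y,.006] for y in (-.015,.015)])).round(0).tolist(), r.nose_length)
print(models.regions_of("grip","wrist").__len__(), telemetry.current_t())
E
```

```text
far top edge [[0.4007 0.2896 0.157 ]] near low edge [[0.3896 0.2914 0.119 ]]
w1 far top [[0.4027 0.291  0.157 ]] near low [[0.3871 0.2943 0.119 ]]
side near-left top corner & right [[0.39, 0.267, 0.157], [0.394, 0.3, 0.157], [0.411, 0.295, 0.157], [0.406, 0.264, 0.157]]
[0.39130408 0.28960986 0.26859304] [[-0.99, 0.14, -0.003], [0.14, 0.99, -0.001], [0.002, -0.002, -1.0]]
proj of fingertip pts: [[294.0, 233.0], [339.0, 233.0]] 0.025
2 5.525
```

```bash
python3 - <<'E'
from h import *
gripper_to(.07); print(telemetry.current_opening())
r.move_l([.396,.291,.148],vel=.25)
print(telemetry.current_ee_pos(),np.round(telemetry.current_wrist_force(),2))
gripper_to(0.0,30)
print("open",telemetry.current_opening(),telemetry.current_finger_force(),telemetry.current_ee_pos(),np.round(telemetry.current_wrist_force(),2),telemetry.current_t())
w=vision.snapshot("wrist"); s=vision.snapshot("side")
cr=cv2.resize(s[90:220,240:400],(400,325),interpolation=cv2.INTER_CUBIC)
cv2.imwrite("pics/g2.png",np.hstack([cr,cv2.resize(w[80:340,160:480],(400,325))])[:,:,::-1])
E
```

```text
0.0703207468853615
[0.39667523 0.29135626 0.14872888] [ 1.45 -0.    0.53]
open 0.0004778150509133432 0.0 [0.39600556 0.29099754 0.14796332] [0.26 0.11 0.02] 8.0583
```

View pics/g2.png

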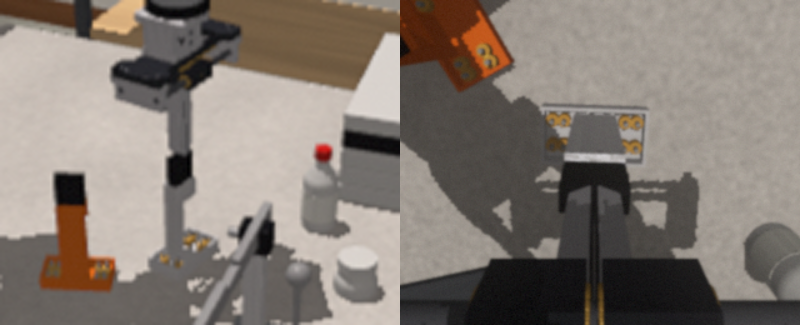

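```bash
python3 - <<'E'
from h import *
P=np.array(telemetry.current_ee_pos()); M=rm(telemetry.current_tool_rot())
cs=vision.get_calibration("side"); cw=vision.get_calibration("wrist")
for z in (-.02,0,.006,.025): 
    print(z,"side crop",((proj(cs,P+M@[0,0,z])-[240,90])*2.5).round(0),"wrist crop",((proj(cw,P+M@[0,0,z])-[160,80])*1.25+[400,0]).round(0))
for z in (.119,.157): print(z,"block side",((proj(cs,[.396,.291,z])-[240,90])*2.5).round(0),"wrist",((proj(cw,[.396,.291,z])-[160,80])*1.25+[400,0]).round(0))
print(P, telemetry.current_opening(), telemetry.current_joints())
E
```

```text
-0.02 side crop [[180. 144.]] wrist crop [[596. 212.]]
0 side crop [[180. 158.]] wrist crop [[595. 196.]]
0.006 side crop [[180. 162.]] wrist crop [[595. 191.]]
0.025 side crop [[180. 176.]] wrist crop [[595. 179.]]
0.119 block side [[180. 178.]] wrist [[595. 176.]]
0.157 block side [[180. 152.]] wrist [[595. 203.]]
[0.39600292 0.2910004  0.14800185] 0.00041685160020653225 [ 4.92020406e-01  1.82932741e-01  1.75212090e+00  1.92163184e-05
  1.20655053e+00 -9.38758686e-01]
```

```bash
python3 - <<'E'
from h import *
gripper_to(.045); print(telemetry.current_opening(),telemetry.current_finger_force())
for o in (.036,.033):
    gripper_to(o,20); print(o,telemetry.current_opening(),telemetry.current_finger_force(),telemetry.current_t())
gripper_to(.06)
F0=np.array(telemetry.current_wrist_force())
# gentle sideways probe: finger inner face should meet the grip after ~12 mm
t=r.move_l([.396+.018*.14,.291+.018,.148],vel=.06,guard=2)
print("touched",t,np.round(telemetry.current_ee_pos(),4),np.round(telemetry.current_wrist_force()-F0,2),telemetry.current_finger_force(),telemetry.current_t())
w=vision.snapshot("wrist")
print([(round(d["score"],2),np.round(d["at"],3).tolist()) for d in models.mark_of("grip","wrist")])
cv2.imwrite("pics/g3.png",cv2.resize(w[80:340,160:480],(640,520))[:,:,::-1])
E
```

```text
0.04487394497613305 0.0
0.036 0.03648289939991329 0.0 9.375
0.033 0.03299828045627534 0.0 9.6667
touched False [0.3985 0.3094 0.1478] [ 0.83 -0.73 -0.38] 0.0 10.7333
[(0.93, [0.294, 0.188, 0.141]), (0.56, [0.399, 0.294, 0.137])]
```

View pics/g3.png

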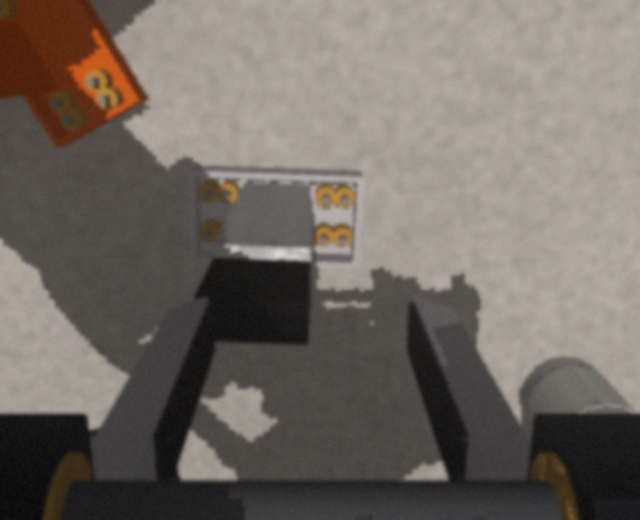

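```bash
python3 - <<'E'
from h import *
P=np.array(telemetry.current_ee_pos()); M=rm(telemetry.current_tool_rot()); cw=vision.get_calibration("wrist")
f=lambda Q:((proj(cw,Q)-[160,80])*2).round(0).tolist()
for z in (-.02,0,.025):
  for x in (-.008,.008): print(z,x,"L",f(P+M@[x,-.03,z]),"R",f(P+M@[x,.03,z]))
My=R.from_euler('z',-.14).as_matrix()
for z in (.119,.157): print(z,f(np.array([[sx*.008,sy*.018,z] for sx in(-1,1) for sy in(-1,1)])@My.T+[.396,.291,0]))
E
```

```text
-0.02 -0.008 L [[213.0, 364.0]] R [[412.0, 364.0]]
-0.02 0.008 L [[211.0, 315.0]] R [[415.0, 315.0]]
0 -0.008 L [[222.0, 335.0]] R [[403.0, 335.0]]
0 0.008 L [[220.0, 290.0]] R [[405.0, 290.0]]
0.025 -0.008 L [[231.0, 306.0]] R [[393.0, 306.0]]
0.025 0.008 L [[230.0, 265.0]] R [[395.0, 265.0]]
0.119 [[214.0, 262.0], [312.0, 262.0], [216.0, 303.0], [312.0, 303.0]]
0.157 [[197.0, 301.0], [312.0, 302.0], [199.0, 348.0], [312.0, 348.0]]
```

The right finger's tip shows at (410,302), where tool z = 0.025 would project to (395,265). The side view also puts the tips at z≈0.158. So the visible fingertips end about 36 mm short of where `nose_length` says, and they closed just above the block. I'll go about 35 mm lower under a guard.

```bash
python3 - <<'E'
from h import *
r.move_l([.396,.291,.150],vel=.15)
t=r.move_l([.396,.291,.114],vel=.12,guard=6)
print("touched",t,np.round(telemetry.current_ee_pos(),4))
gripper_to(.0,30)
print("open",telemetry.current_opening(),telemetry.current_finger_force(),np.round(telemetry.current_wrist_force(),2),telemetry.current_t())
if telemetry.current_opening()>.028:
    r.move_l([.396,.291,.134],vel=.15)
    print(telemetry.current_opening(),telemetry.current_finger_force(),np.round(telemetry.current_wrist_force(),2),telemetry.current_t())
    s=vision.snapshot("side"); w=vision.snapshot("wrist")
    cr=cv2.resize(s[90:220,240:400],(400,325),interpolation=cv2.INTER_CUBIC)
    cv2.imwrite("pics/g4.png",np.hstack([cr,cv2.resize(w[80:340,160:480],(400,325))])[:,:,::-1])
E
```

```text
touched False [0.396  0.2913 0.1139]
open 0.03607383927544794 29.8792165517807 [-0.3  -0.6   2.05] 12.0583
0.03603558688497469 29.87823575735092 [-0.64 -0.04 -2.87] 12.3417
```

Gripped: 36 mm opening, with 2.9 N of weight. Next I carry it to the bar, touch the stem against the bar face to locate it, back off 2.5 mm and lower under guard.

```bash
cat >> h.py <<'E'
C=np.array([.569,-.043]); A=.09; ux=np.array([np.cos(A),np.sin(A)]); uy=np.array([-np.sin(A),np.cos(A)])
def bp(x,y,z): return np.r_[C+x*ux+y*uy,z]
def bar_xy(p): d=np.array(p)[:2]-C; return np.r_[d@ux,d@uy,p[2]].round(4)
E
python3 - <<'E'
from h import *
r.move_l([.396,.291,.214],vel=.25)
r.move_to(bp(-.075,0,.214),down(np.pi+A))
r.move_l(bp(-.018,0,.214),vel=.12); r.hold(.2)
F0=np.array(telemetry.current_wrist_force())
t=r.move_l(bp(.016,0,.214),vel=.03,guard=3)
p=telemetry.current_ee_pos(); print("touch",t,bar_xy(p),np.round(telemetry.current_wrist_force()-F0,2),telemetry.current_t())
w=vision.snapshot("wrist"); s=vision.snapshot("side")
cr=cv2.resize(s[130:330,230:390],(440,550),interpolation=cv2.INTER_CUBIC)
x=np.zeros((550,350,3),np.uint8); x[:284]=cv2.resize(w[80:340,160:480],(350,284))
cv2.imwrite("pics/g5.png",np.hstack([cr,x])[:,:,::-1])
E
```

```text
touch True [3.400e-03 2.000e-04 2.126e-01] [-0.77 -1.17 -0.63] 15.8333
```

View pics/g5.png

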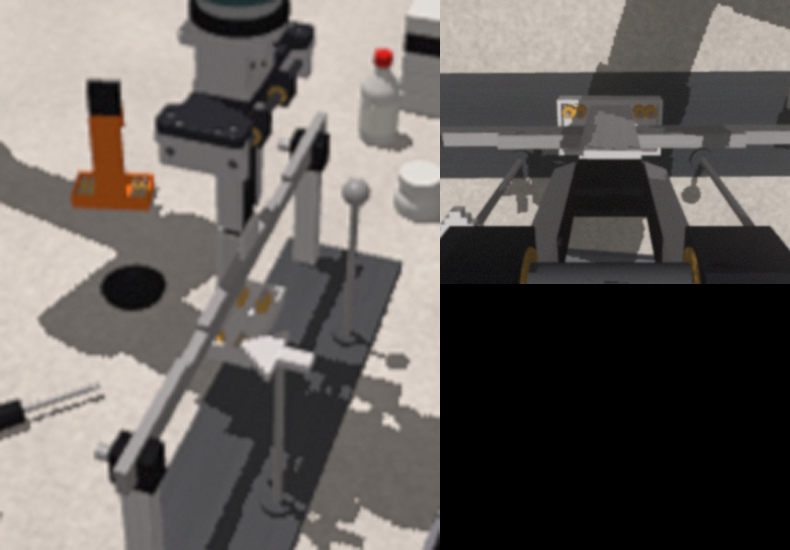

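The stem touched the bar at +3.4 mm (2.5 expected), and the hook straddles the plain middle. Next: back off, lower, release and look.

```bash
python3 - <<'E'
from h import *
r.move_l(bp(.001,0,.214),vel=.05)
r.move_l(bp(.001,0,.178),vel=.1); r.hold(.15)
F0=np.array(telemetry.current_wrist_force()); print(bar_xy(telemetry.current_ee_pos()),F0.round(2))
t=r.move_l(bp(.001,0,.164),vel=.03,guard=2.5)
p=telemetry.current_ee_pos(); print("touch",t,bar_xy(p),np.round(telemetry.current_wrist_force()-F0,2),telemetry.current_torque())
if t and abs(p[2]-.169)<.005:
    gripper_to(.056)
    print("released",telemetry.current_opening(),telemetry.current_finger_force())
s=vision.snapshot("side"); w=vision.snapshot("wrist"); print(telemetry.current_t())
print([(round(d["score"],2),np.round(d["at"],3).tolist()) for d in models.mark_of("grip","wrist")+models.mark_of("saddle","side")])
cr=cv2.resize(s[130:330,230:390],(440,550),interpolation=cv2.INTER_CUBIC)
x=np.zeros((550,350,3),np.uint8); x[:284]=cv2.resize(w[80:340,160:480],(350,284))
cv2.imwrite("pics/g6.png",np.hstack([cr,x])[:,:,::-1])
E
```

```text
[ 0.0017 -0.0002  0.1788] [ 0.19  0.07 -2.55]
touch True [ 1.500e-03 -1.000e-04  1.693e-01] [-0.77 -0.08  5.96] [ 0.04255534 -0.00276193 -0.0097028 ]
released 0.056151328421397494 0.0
17.85
[(0.69, [0.572, -0.04, 0.194]), (0.72, [0.299, 0.187, 0.116]), (0.65, [0.568, -0.048, 0.167]), (0.49, [0.533, 0.442, -0.0])]
```

View pics/g6.png

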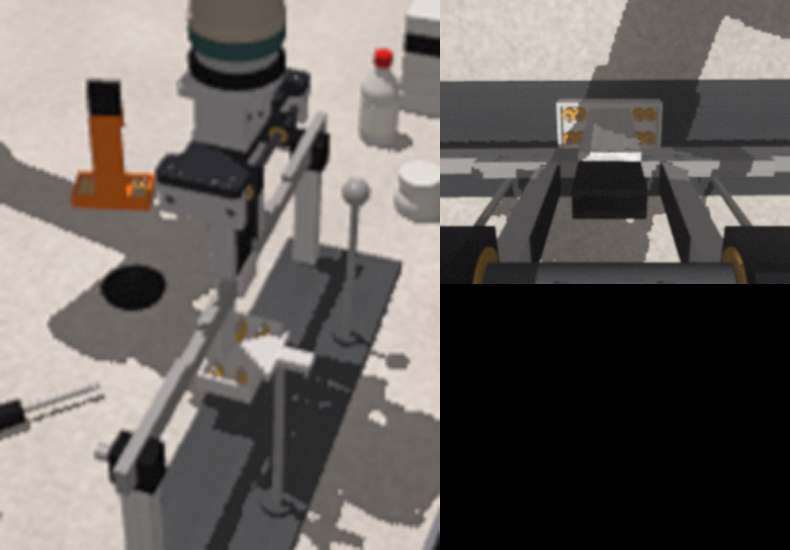

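It hangs freely on the plain middle, with the seat height exactly as predicted. Now I push it with the +y finger only, toward the arrow (-y), under a gentle guard.

```bash
python3 - <<'E'
from h import *
r.hold(.4); z=.170; x=.0015
t=r.move_l(bp(x,-.092,z),vel=.08,guard=6)
p=telemetry.current_ee_pos(); print("fast",t,bar_xy(p),np.round(telemetry.current_wrist_force(),2),telemetry.current_t())
print([(round(d["score"],2),bar_xy(d["at"])) for d in (vision.snapshot("wrist"),models.mark_of("grip","wrist"))[1]])
if not t:
    t=r.move_l(bp(x,-.145,z),vel=.03,guard=3.5)
    p=telemetry.current_ee_pos(); print("slow",t,bar_xy(p),np.round(telemetry.current_wrist_force(),2),telemetry.current_finger_force(),telemetry.current_t())
print([(c,round(d["score"],2),bar_xy(d["at"])) for c in("wrist","side") for d in (vision.snapshot(c),models.mark_of("grip",c))[1]])
E
```

```text
fast False [ 0.0015 -0.0919  0.1701] [-0.25  0.48 -0.93] 19.65
[(0.62, array([ 0.0013, -0.0799,  0.1937]))]
slow True [ 0.0007 -0.1146  0.1687] [ 0.02  2.29 -0.09] 0.6619837693870068 20.6833
[('wrist', 0.76, array([ 0.0027, -0.1029,  0.1843])), ('side', 0.96, array([ 0.0027, -0.1024,  0.1821])), ('side', 0.93, array([-0.2482,  0.2529,  0.1406]))]
```

The grip dropped from z 0.194 to about 0.184 and the push met a wall at carrier y ≈ -0.104, as predicted. I check it with a gentle push back, then withdraw straight up.

```bash
python3 - <<'E'
from h import *
x=.0015; z=.170
t=r.move_l(bp(x,-.100,z),vel=.05,guard=4); print("back",t)
r.hold(.1)
t=r.move_l(bp(x,-.078,z),vel=.025,guard=2.5)
p=telemetry.current_ee_pos(); print("check",t,bar_xy(p),np.round(telemetry.current_wrist_force(),2),telemetry.current_t())
if t:
    r.move_l(bp(x,-.104,z),vel=.05,guard=5); gripper_to(.062)
    r.move_l(bp(x,-.104,.30),vel=.15); r.hold(.3)
    print("up",np.round(telemetry.current_wrist_force(),2),telemetry.current_t())
print([(c,round(d["score"],2),bar_xy(d["at"])) for c in("wrist","side","top") for g in ("grip","saddle") for d in (vision.snapshot(c),models.mark_of(g,c))[1][:2]])
E
```

```text
back False
check True [ 0.0014 -0.0883  0.1697] [0.47 0.04 0.12] 21.9917
up [-0.07  0.23 -0.37] 24.1167
[('wrist', 0.88, array([ 0.0031, -0.0955,  0.1871])), ('wrist', 0.85, array([ 0.0016, -0.0963,  0.1636])), ('side', 0.75, array([ 0.    , -0.0966,  0.1844])), ('side', 0.74, array([-0.2471,  0.2536,  0.1183])), ('side', 0.62, array([-0.001 , -0.1032,  0.1571])), ('top', 0.5, array([-0.0012, -0.0935,  0.1877])), ('top', 0.96, array([-0.2529,  0.2602,  0.1165]))]
```

Stops on both sides with about 6 mm of play (42 − 36), the grip at z≈0.186, and the gripper clear: the carrier sits in the notch.

```bash
python3 -c "
from plant import r
print(r.sign_off())"
```

```text
the job is handed in; nothing more can be done
None
```

The silver carrier was hung on the plain middle of the bar, slid without lifting into the notch beside the arrow post and left hanging there free of the gripper; I handed the job in at about 24 s of the 42 s limit.

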